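# Release and push out the blue dust-filter slide with the release pin

### The job

The dust filter in the box with the blue slide is due for cleaning. Take the release pin from its wooden holder, press the red button sunk in the blue slide with it and keep it pressed while you push that slide at least 40 mm out of its box, then stand the pin back upright in its holder. Leave the yellow slide shut.

Things in the scene. Friction and masses are not known exactly. Their poses are not given: they have to be found in the camera images.
- pin_grip (a point): Release pin, a loose upright tool, 90 g: the centre of its square dark-wood handle (20 x 20 mm, flat sides along x and y, 50 mm tall; z up). Under the handle a round brass collar 38 mm across, 6 mm thick (underside 31 mm below this point), then a round steel pin 8 mm across, 42 mm long; its tip is 73 mm straight below this point.
- holder_mouth (a point): Pin holder, a fixed wooden block 70 x 70 mm, 50 mm tall: the centre of the mouth of its round hole, on its top face. The hole, 22 mm across, goes right through; the pin hangs in it, the brass collar resting on the top face (handle centre then 31 mm above this point).
- blue_well (a point): Centre of the mouth of the square well in the blue slide's top face, 52 mm above the bench; moves with the slide. Well 20 x 20 mm, 12 mm deep down to the red button (19 mm across), which fills its floor and sinks 6 mm more. z is up; the slide comes out along -x, the end with the white pleats, roughly towards the robot. A pin in the well pushes the slide by the well's wall.
- blue_slide (a joint): How far the blue slide (156 x 60 mm, in a channel along the top of its box) is out, m: 0 shut, 0.070 at the stop; about 2 N moves it. Latched shut, and caught again half-way, unless its button is held down at least 4.5 mm. Its box is fixed, grey, 184 x 104 mm, 55 mm tall; a like box has a yellow slide, and which stands left or right varies.
- blue_button (a joint): How far the red button in the blue slide is pressed, m: 0 up, 0.006 fully down (a spring of about 4 N then). It comes up again when let go.
- yellow_slide (a joint): How far the yellow slide is out of the other box, m: 0 shut; it must stay shut.
Things that resemble listed ones, but are neither listed nor needed, are in the scene too. Leave any green or purple look-alike of the part that bears pin_grip alone.

How it is judged:
By the outcome, as a careful person would: the job done as asked, in the order asked, and still so for the second after the job is handed in, with the robot touching nothing.
It also fails if it takes over 42 s, if anything falls off the work surface, if the arm or the gripper's body presses on something with over 40 N, if the wrist force passes 120 N, or if a joint passes its speed limit or range.

### The arm

A 6-joint arm with a two-finger parallel gripper is mounted at the origin on a cart in front of the work surface, level with it; the furniture and walls round the work are solid. World frame = base frame: x ahead of the robot, y to its left, z up, the work surface at z = 0. Lengths are in mm, angles in rad, forces in N, time in s.
With the tool pointing down it reaches from about 400 to 925 mm from the base axis. Payload 12.5 kg.
Tool frame: the origin (TCP) lies on the mounting face of the last link; the fingertips stand 190 mm ahead of it and the grasp point (between the pads) lies 171 mm ahead of it (env.grasp_offset is the distance from the TCP to the grasp point, in mm); z points along the fingers, y is the direction in which the jaws open and shut (so a half turn about z gives the same grasp; the last joint's range is limited). The gripper opens to 95 mm and grips with 3 to 60 N. Pads are 20 mm wide; open, the fingers measure 119 mm over their backs; the gripper's body (75 mm by 180 mm) begins 59 mm behind the grasp point.
Start: joints at [-1.441, 0.491, 1.559, -0, 1.092, -0.106], TCP at [146.033, -607.7, 404.761] pointing down, gripper open.
Joint ranges: [-3.1, 3.1], [-0.84, 2.19], [0.05, 2.79], [-1.13, 4.28], [0.06, 2.93], [-2.69, 2.69]. Speed limits (rad/s): [2.22, 2.22, 2.79, 3.14, 3.14, 3.14].

### API

Orientations are given as [roll, pitch, yaw] about the fixed x, y, z axes, in that order (R = Rz(yaw) Ry(pitch) Rx(roll)).
In Python, from cell import env, viewer gives the robot as it stands.
- The arm moves only by the tool play_rows, never from a script. Its argument "increments" is a list of rows, each an object of numbers: "dx", "dy", "dz": the shift along the tool's x, y, z in mm; "rx", "ry", "rz": the turn, a rotation vector about the tool's x, y, z in units of 6 degrees (1.0 is 6 degrees). A call has 1 to 8 rows; each row is the pose to reach, as a shift and turn from the pose measured when the call began, along the tool's axes at that moment; what a row does not reach only later rows make up. A row lasts 1/12 s, in which the tool goes at most 41.7 mm and 7.16 degrees, less where a joint would pass 70% of its speed; a pose out of reach is approached as far as the arm can. A call with a gripper value outside its range is refused whole. "fingers" is the opening, from 0 (shut) to 1 (fully open), set as the call begins (left out, the last holds). The fingers move at their own pace and stop on an object; the grip force is fixed at half the most. Time passes only in rows, so rows that repeat a pose let the fingers close. It gives the time, the measured TCP pose, the force and the opening at its end, in the units of the state.
- env.state(): the state, without advancing time (a new reading comes with each control period).
- viewer.read_camera(name): name is "scene" or "top" or "wrist"; returns a dict with "image" (480x640x3 uint8, red, green, blue), "fx", "fy", "cx", "cy" (pixels), "k1" (the pictures are not rectified: a ray, as slopes to the right and down, at radius r is drawn at 1 + k1 r^2 times it, then the intrinsics apply), "rvec" (rotation vector, rad) and "tvec" (3), from world to camera coordinates, as OpenCV has them. Camera axes: x right, y down, z forward; pixel columns grow to the right and rows downward; lengths in mm; the calibration is good to about 2 mm. A picture is of the moment at which its call begins. There is no depth.
- env.job_done(): hands the job in, once; it reports no verdict.
The state is a dict: "t": time; "joints": joint angles; "qvel": joint speeds; "tau": joint torques, N m; "eef_pos": TCP position; "tcp_rot": TCP orientation; "ft_force": force on the tool from outside, world axes, zero at the start; "moment": the same for the moment, N m; "opening": opening from 0.0 (shut) to 1.0 (fully open).
Only numpy, scipy, OpenCV 4.12 (cv2) and the standard library are available. Lean on these libraries where they do the work, as an engineer would, in place of code of your own. Each camera call takes 0.05 s, during which the arm holds its last target.

## Working session

There is one attempt and no reset: what is moved stays moved. The work goes in short steps, Python scripts to look and compute and a tool call to move; the robot and the scene stay as the last step left them, time stands still between calls to the robot, and variables do not carry over. Pictures are saved under pics/ and viewed, and the job is handed in when it is done.

Besides the shell and the picture viewer there is one more tool, called as a command line: name --argument value ..., lists and objects as JSON in quotes. play_rows: Moves the arm, as the interface text tells. Its arguments: {"type":"object","properties":{"increments":{"type":"array","items":{"type":"object","properties":{"dx":{"type":"number"},"dy":{"type":"number"},"dz":{"type":"number"},"rx":{"type":"number"},"ry":{"type":"number"},"rz":{"type":"number"}}}},"fingers":{"type":"number"}},"required":["increments"]}

```bash
mkdir -p pics; ls
python3 - <<'E'
from cell import env, viewer
import cv2, numpy as np
print(env.state(), env.grasp_offset)
for n in ["scene","top","wrist"]:
    c=viewer.read_camera(n)
    cv2.imwrite(f"pics/{n}0.png",c["image"][:,:,::-1])
    print(n,{k:v for k,v in c.items() if k!="image"})
E
```

```text
pics
{'t': 0.0, 'joints': array([-1.44061329e+00,  4.91577050e-01,  1.55948649e+00, -3.54677861e-06,
        1.09166513e+00, -1.05597011e-01]), 'qvel': array([ 5.58165736e-05,  8.75659083e-04, -8.40203275e-04,  1.09646060e-03,
       -2.21001480e-04,  5.65188598e-05]), 'tau': array([ 9.41162543e-04, -6.12637711e+01, -2.58169305e+01,  6.93088607e-02,
        4.82705317e-02, -1.28857096e-04]), 'eef_pos': array([ 146.01964997, -607.66417962,  404.13799672]), 'tcp_rot': array([-3.14046263e+00, -1.16609705e-04,  2.35781620e-01]), 'ft_force': array([ 0.06298601,  0.69462975, -1.54893264]), 'moment': array([ 0.00835807,  0.06836864, -0.01380143]), 'opening': 0.9980136359894434} 171.3
scene {'fx': 439.43386453348586, 'fy': 439.43386453348586, 'cx': 320.2456480751208, 'cy': 237.1580488837517, 'k1': -0.011217195987689612, 'rvec': array([ 0.72845485, -2.55253104,  1.22363823]), 'tvec': array([420.40187279, 228.58256252, 693.25548258])}
top {'fx': 464.94760588606147, 'fy': 464.94760588606147, 'cx': 322.2217574544445, 'cy': 237.66535046487587, 'k1': -0.009950061348910908, 'rvec': array([ 2.15158303, -2.18795044,  0.10084199]), 'tvec': array([ 26.18923324, 521.97721486, 957.56738634])}
wrist {'fx': 429.40487276777327, 'fy': 429.40487276777327, 'cx': 322.74914353573337, 'cy': 241.1788428874766, 'k1': -0.010061544668536449, 'rvec': array([-2.29365774,  1.80304685,  0.25005592]), 'tvec': array([-624.80462464,  -32.74978739,  389.81034987])}
```

View pics/scene0.png

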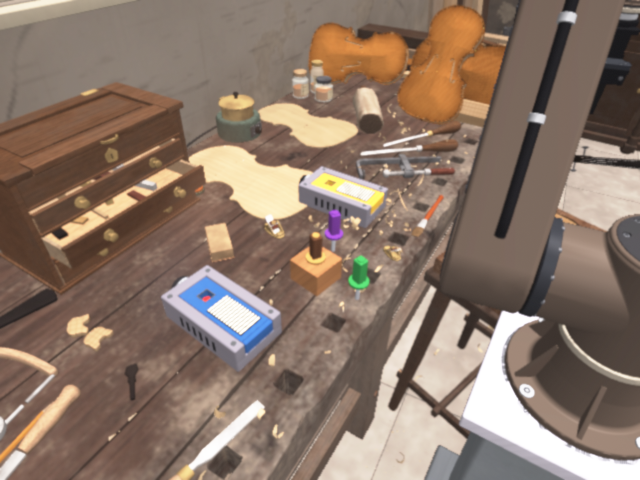

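View pics/top0.png

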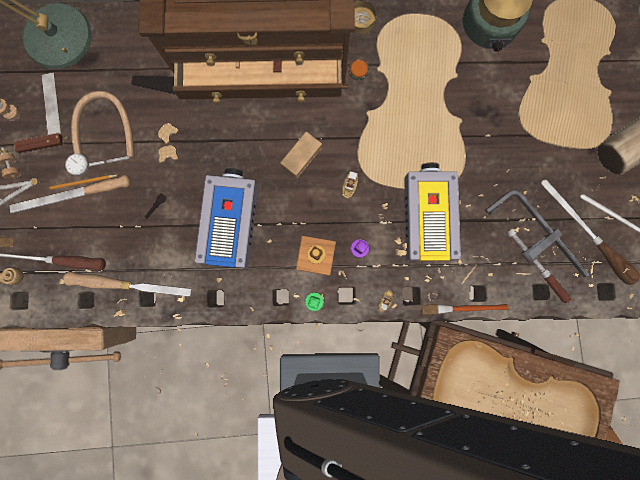

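View pics/wrist0.png

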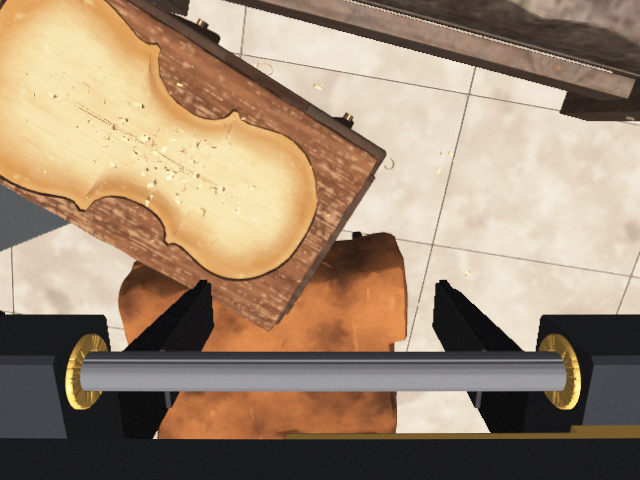

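The blue box is at top px (228,205), with the pin in its holder at (316,253). The green look-alike is at (314,301), the purple one at (360,248), and the yellow box is well off at (433,200). Next I'll measure.

```bash
cat > h.py <<'E'
import numpy as np, cv2
from scipy.spatial.transform import Rotation as Rn
def K(c): return np.array([[c["fx"],0,c["cx"]],[0,c["fy"],c["cy"]],[0,0,1.]])
def D(c): return np.array([c["k1"],0,0,0,0.])
def ray(c,uv):
    n=cv2.undistortPoints(np.array(uv,float).reshape(1,1,2),K(c),D(c)).ravel()
    R=cv2.Rodrigues(c["rvec"])[0]
    d=R.T@np.array([n[0],n[1],1.]); o=-R.T@c["tvec"]
    return o,d/np.linalg.norm(d)
def onz(c,uv,z):
    o,d=ray(c,uv); return o+d*(z-o[2])/d[2]
def tri(c1,u1,c2,u2):
    A=np.zeros((3,3));b=np.zeros(3);rs=[ray(c1,u1),ray(c2,u2)]
    for o,d in rs:
        M=np.eye(3)-np.outer(d,d);A+=M;b+=M@o
    p=np.linalg.solve(A,b)
    return p,[np.linalg.norm(np.cross(p-o,d)) for o,d in rs]
def proj(c,p): return cv2.projectPoints(np.array(p,float).reshape(-1,1,3),c["rvec"],c["tvec"],K(c),D(c))[0].reshape(-1,2)
def blobs(img,lo,hi,roi=None,amin=10):
    hsv=cv2.cvtColor(img,cv2.COLOR_RGB2HSV); m=cv2.inRange(hsv,np.array(lo),np.array(hi))
    if roi is not None:
        k=np.zeros_like(m);x0,y0,x1,y1=roi;k[y0:y1,x0:x1]=255;m&=k
    n,l,s,cen=cv2.connectedComponentsWithStats(m)
    return m,l,sorted([(int(s[i,4]),cen[i].round(1).tolist(),s[i,:4].tolist(),i) for i in range(1,n) if s[i,4]>=amin],reverse=True)
E
python3 - <<'E'
from cell import env, viewer
from h import *
for n,rois in [("top",[(190,160,345,280)]),("scene",[(155,225,355,365)])]:
    c=viewer.read_camera(n); im=c["image"]
    x0,y0,x1,y1=rois[0]
    f=min(800/(x1-x0),600/(y1-y0)); f=int(f)
    cv2.imwrite(f"pics/{n}_z.png",cv2.resize(im[y0:y1,x0:x1,::-1],None,fx=f,fy=f,interpolation=cv2.INTER_CUBIC)); print(n,f)
    for nm,lo,hi in [("blue",(100,120,60),(125,255,255)),("red",(0,150,80),(6,255,255)),("red2",(172,150,80),(180,255,255)),("wood",(8,120,90),(18,220,255)),("brass",(18,110,120),(28,255,255))]:
        m,l,b=blobs(im,lo,hi,rois[0]); print(n,nm,b[:5])
E
```

```text
top 5
top blue [(1313, [224.6, 221.6], [205, 186, 39, 82], 1), (14, [226.1, 200.6], [223, 200, 9, 4], 2)]
top red [(52, [228.0, 205.2], [224, 202, 8, 8], 1)]
top red2 []
top wood [(956, [315.6, 255.3], [296, 236, 40, 40], 4), (40, [314.8, 254.0], [309, 249, 13, 10], 5)]
top brass [(141, [316.2, 254.7], [307, 245, 18, 18], 2), (37, [315.4, 252.2], [312, 249, 7, 7], 3), (23, [343.5, 189.7], [342, 183, 3, 14], 1)]
scene 4
scene blue [(1594, [227.2, 312.0], [180, 278, 92, 74], 1), (35, [205.4, 293.6], [200, 291, 12, 6], 2)]
scene red []
scene red2 [(13, [206.1, 297.4], [203, 296, 7, 4], 1)]
scene wood [(1774, [315.5, 267.6], [290, 232, 52, 63], 3), (13, [156.5, 226.2], [155, 225, 5, 4], 1)]
scene brass [(120, [315.5, 258.0], [305, 252, 22, 12], 7), (24, [315.4, 234.7], [313, 233, 6, 5], 5), (24, [279.0, 235.6], [274, 234, 10, 4], 6)]
```

```bash
ls pics
```

```text
scene0.png
scene_z.png
top0.png
top_z.png
wrist0.png
```

View pics/top_z.png

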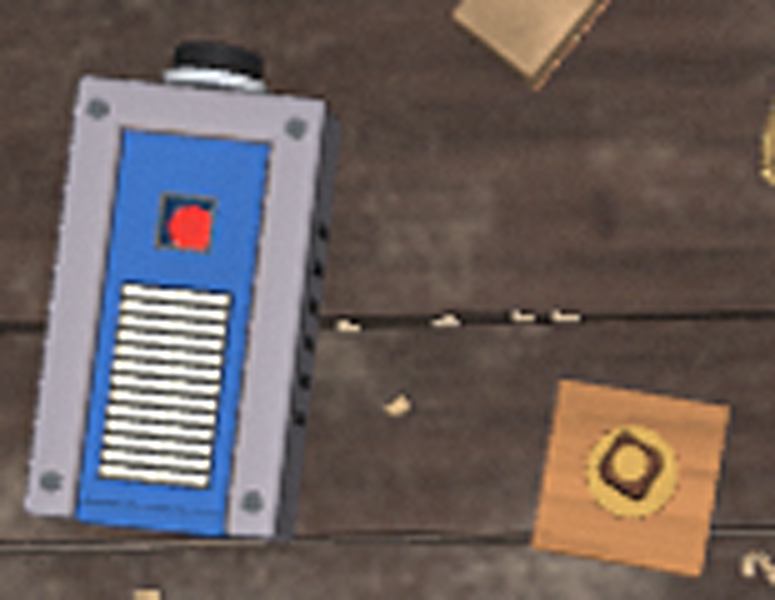

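View pics/scene_z.png

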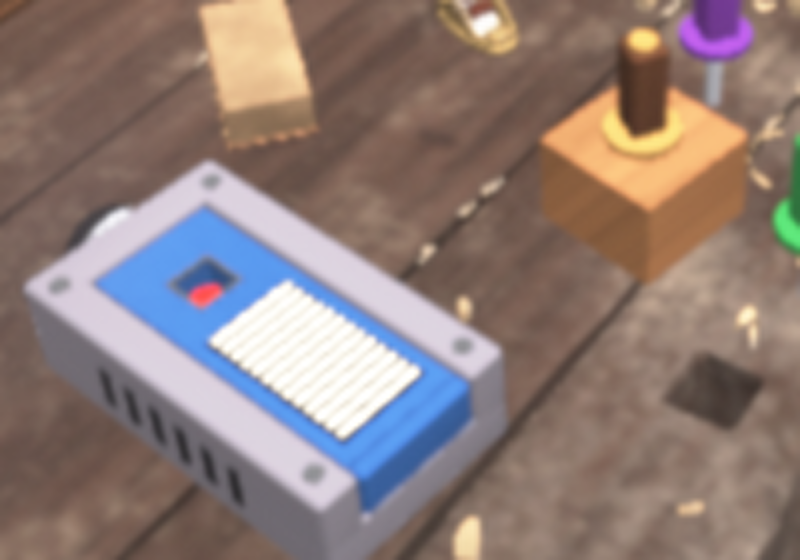

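Run:
```python
from cell import env, viewer
from h import *
c=viewer.read_camera("top")
P=lambda z:((z[0]+.5)/5-.5+190,(z[1]+.5)/5-.5+160)
def show(n,zs,h):
    q=np.array([onz(c,P(z),h) for z in zs]);print(n,q.round(1)[:,:2].tolist(),"mean",q.mean(0).round(1));return q
w=show("well",[(160,194),(215,200),(210,251),(157,247)],52)
s=show("slide",[(120,128),(271,142),(229,537),(77,520)],52)
print("yaw", np.degrees(np.arctan2(*( (s[0]+s[1]-s[2]-s[3])[[1,0]]))))
b=show("box",[(82,78),(327,102),(272,540),(25,513)],55)
print("yaw", np.degrees(np.arctan2(*( (b[0]+b[1]-b[2]-b[3])[[1,0]]))))
h=show("holder",[(560,380),(730,407),(700,577),(534,547)],50)
print("yaw", np.degrees(np.arctan2(*( (h[0]+h[1]-h[2]-h[3])[[1,0]]))))
t=show("handle",[(627,427),(664,462),(637,500),(598,467)],106)
for i in range(4): d=t[(i+1)%4]-t[i];print(np.degrees(np.arctan2(d[1],d[0])).round(1),np.linalg.norm(d).round(1))
show("collar",[(631,471)],56)
show("green",[((314.2-190)*5+2,(301.5-160)*5+2)],56)
show("purple",[((360-190)*5+2,(248-160)*5+2)],56)
```

```text
well [[605.2, 224.9], [602.3, 202.1], [580.9, 204.1], [583.0, 226.1]] mean [592.9 214.3  52. ]
slide [[633.4, 241.8], [626.3, 178.8], [462.5, 196.0], [470.4, 258.4]] mean [548.2 218.7  52. ]
yaw -5.918436330670806
box [[654.2, 257.0], [642.2, 155.0], [460.8, 177.9], [473.5, 279.0]] mean [557.7 217.2  55. ]
yaw -7.0599934919504115
holder [[524.9, 59.8], [512.6, -10.1], [443.0, 3.5], [456.4, 71.3]] mean [484.2  31.1  50. ]
yaw -10.299893470468984
handle [[500.5, 31.4], [486.6, 17.3], [472.1, 28.0], [485.1, 42.9]] mean [486.1  29.9 106. ]
-134.4 19.7
143.7 18.0
48.8 19.8
-36.8 19.1
collar [[486.5, 31.0]] mean [486.5  31.   56. ]
green [[390.0, 35.7]] mean [390.   35.7  56. ]
purple [[496.8, -59.5]] mean [496.8 -59.5  56. ]
```

```bash
cat >> h.py <<'E'
def inc(st,pos,yaw,gp=True,off=171.3):
    "increment (mm, 6deg units) to bring the grasp point (or TCP) to pos, tool down with yaw deg"
    R0=Rn.from_euler('xyz',st["tcp_rot"]); R1=Rn.from_euler('xyz',[np.pi,0,np.radians(yaw)])
    p=np.array(pos,float)
    if gp: p=p-R1.apply([0,0,off])
    d=R0.inv().apply(p-st["eef_pos"]); r=np.degrees((R0.inv()*R1).as_rotvec())/6
    print("inc d",d.round(1),"r",r.round(2))
def gpos(st): return np.array(st["eef_pos"])+Rn.from_euler('xyz',st["tcp_rot"]).apply([0,0,171.3])
E
python3 - <<'E'
from cell import env, viewer
from h import *
st=env.state()
c=viewer.read_camera("wrist"); R=cv2.Rodrigues(c["rvec"])[0]
T=Rn.from_euler('xyz',st["tcp_rot"]).as_matrix()
print("cam in tool",(T.T@(-R.T@c["tvec"]-st["eef_pos"])).round(1)); print("cam axes in tool\n",(T.T@R.T).round(3))
ct=viewer.read_camera("top");cs=viewer.read_camera("scene")
for n,lo,hi in [("purple",(130,100,60),(150,255,255)),("green",(55,120,60),(75,255,255))]:
    for cc,nm in((ct,"top"),(cs,"scene")):
        m,l,b=blobs(cc["image"],lo,hi); print(n,nm,b[:2])
print(tri(ct,(360,248),cs,(334,213)))
inc(st,(486,30,230),48)
print(gpos(st))
E
```

```text
cam in tool [75.1  0.4 21.2]
cam axes in tool
 [[ 0.002 -0.963 -0.27 ]
 [ 1.     0.002 -0.   ]
 [ 0.001 -0.27   0.963]]
purple top [(263, [359.4, 247.8], [350, 239, 19, 19], 1)]
purple scene [(383, [333.9, 225.6], [325, 209, 18, 31], 1)]
green top [(253, [313.9, 301.4], [305, 293, 19, 18], 1)]
green scene [(458, [359.2, 273.7], [349, 256, 20, 33], 1)]
(array([494.88862801, -55.24927694, 101.25008074]), [np.float64(1.5352204937217253), np.float64(1.5352204937216167)])
inc d [ 479.5 -540.6    3.4] r [-0.   -0.   -5.75]
[ 146.01932704 -607.64319282  233.26466028]
```

play_rows --increments '[{"dx":20,"dy":-22,"rz":-0.6},{"dx":45,"dy":-51,"rz":-1.4},{"dx":73,"dy":-82,"rz":-2.2},{"dx":100,"dy":-113,"rz":-3.0},{"dx":127,"dy":-143,"rz":-3.8},{"dx":154,"dy":-174,"rz":-4.6},{"dx":181,"dy":-204,"rz":-5.4},{"dx":208,"dy":-235,"rz":-5.75}]' --fingers 0.6

```text
invalid input
```

Run:
```python
from cell import env
from h import *
st=env.state(); print(st["t"],gpos(st),st["tcp_rot"],st["joints"].round(2),st["opening"]); inc(st,(486,30,230),48)
```

```text
0.45 [ 146.00977078 -607.71058791  233.41583886] [3.14157621e+00 1.15108483e-05 2.35774208e-01] [-1.44  0.49  1.56 -0.    1.09 -0.11] 0.9940787227504169
inc d [ 479.5 -540.6    3.4] r [ 0.    0.   -5.75]
```

play_rows --increments '[{"dx":20,"dy":-22,"dz":0,"rx":0,"ry":0,"rz":-0.6},{"dx":45,"dy":-51,"dz":0,"rx":0,"ry":0,"rz":-1.4},{"dx":73,"dy":-82,"dz":0,"rx":0,"ry":0,"rz":-2.2},{"dx":100,"dy":-113,"dz":0,"rx":0,"ry":0,"rz":-3.0},{"dx":127,"dy":-143,"dz":0,"rx":0,"ry":0,"rz":-3.8},{"dx":154,"dy":-174,"dz":0,"rx":0,"ry":0,"rz":-4.6},{"dx":181,"dy":-204,"dz":0,"rx":0,"ry":0,"rz":-5.4},{"dx":208,"dy":-235,"dz":0,"rx":0,"ry":0,"rz":-5.7}]' --fingers 0.6

```text
t: 1.12
eef_pos: [293.8, -328.9, 404.9]
tcp_rot: [3.141, 0.0, 0.837]
ft_force: [1.3, -0.4, 0.0]
opening: 0.605
```

Run:
```python
from cell import env
from h import *
st=env.state(); print(st["t"],gpos(st),st["tcp_rot"],st["joints"].round(2),st["opening"]); inc(st,(486,30,230),48)
```

```text
1.1167 [ 293.8353333  -328.93262255  233.60279342] [3.14101560e+00 1.22334772e-04 8.37076585e-01] [-0.99  0.23  1.99  0.    0.93 -0.26] 0.6046383268155423
inc d [395.2 -97.5   3.5] r [ 0.01  0.   -0.01]
```

play_rows --increments '[{"dx":40,"dy":-10,"dz":0,"rx":0,"ry":0,"rz":0},{"dx":80,"dy":-20,"dz":0,"rx":0,"ry":0,"rz":0},{"dx":120,"dy":-30,"dz":0,"rx":0,"ry":0,"rz":0},{"dx":160,"dy":-40,"dz":0,"rx":0,"ry":0,"rz":0},{"dx":200,"dy":-50,"dz":0,"rx":0,"ry":0,"rz":0},{"dx":240,"dy":-60,"dz":0,"rx":0,"ry":0,"rz":0},{"dx":280,"dy":-70,"dz":0,"rx":0,"ry":0,"rz":0},{"dx":315,"dy":-78,"dz":0,"rx":0,"ry":0,"rz":0}]'

```text
t: 1.78
eef_pos: [447.3, -40.2, 405.1]
tcp_rot: [3.14, -0.0, 0.838]
ft_force: [0.9, -1.6, 0.5]
opening: 0.599
```

play_rows --increments '[{"dx":40,"dy":-10,"dz":0,"rx":0,"ry":0,"rz":0},{"dx":65,"dy":-16,"dz":0,"rx":0,"ry":0,"rz":0},{"dx":80,"dy":-20,"dz":0,"rx":0,"ry":0,"rz":0},{"dx":80,"dy":-20,"dz":0,"rx":0,"ry":0,"rz":0}]'

```text
t: 2.12
eef_pos: [486.9, 35.0, 405.0]
tcp_rot: [3.14, -0.001, 0.841]
ft_force: [-0.4, -0.9, -0.6]
opening: 0.597
```

Run:
```python
from cell import env,viewer
from h import *
st=env.state(); print(st["t"],gpos(st),st["tcp_rot"],st["joints"].round(2),st["qvel"].round(3),st["opening"]); inc(st,(486,30,230),48)
c=viewer.read_camera("wrist"); cv2.imwrite("pics/wrist1.png",c["image"][:,:,::-1]); np.save("pics/w1.npy",c,allow_pickle=True)
print(proj(c,[(486,30,106),(592.9,214.3,52)]))
```

```text
2.1167 [487.14617284  34.92025753 233.74759878] [ 3.14024628e+00 -8.66189723e-04  8.40739762e-01] [-0.06  0.3   1.88 -0.    0.96  0.67] [-0.061 -0.021  0.038 -0.01  -0.007 -0.06 ] 0.5970040081180308
inc d [-4.3  2.7  3.7] r [ 0.01 -0.01  0.03]
[[326.43315666 243.79244199]
 [262.26984206 -79.15842224]]
```

View pics/wrist1.png

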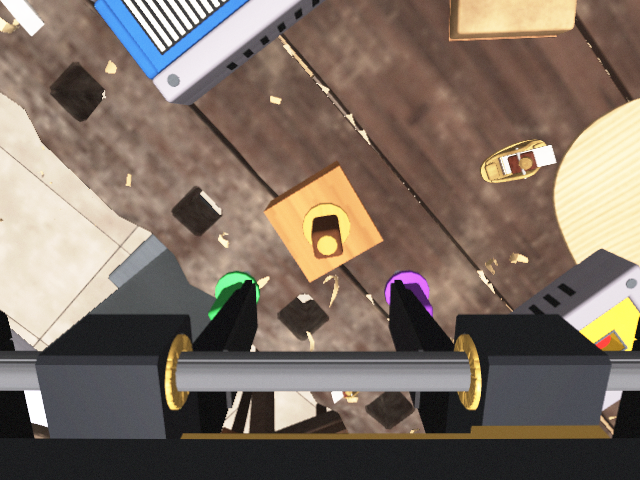

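The wrist view shows the pin's handle top at about (327,243), nearly square to the picture, with green (237,292) and purple (408,290) to either side of the fingers.

Run:
```python
from h import *
c=np.load("pics/w1.npy",allow_pickle=True).item(); im=c["image"]
cv2.imwrite("pics/w1z.png",cv2.resize(im[155:290,255:395,::-1],None,fx=4,fy=4,interpolation=cv2.INTER_CUBIC))
m,l,b=blobs(im,(0,60,10),(18,255,110),(300,195,355,270)); print(b)
```

```text
[(395, [325.3, 224.0], [312, 215, 28, 21], 1), (57, [343.9, 266.3], [338, 262, 12, 8], 5)]
```

View pics/w1z.png

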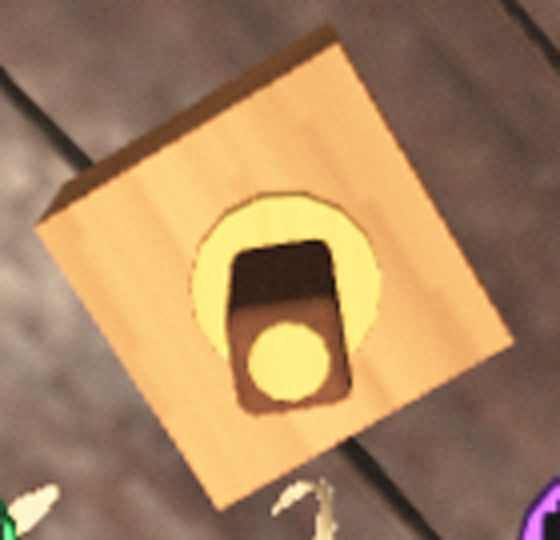

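Run:
```python
from h import *
c=np.load("pics/w1.npy",allow_pickle=True).item()
P=lambda z:((z[0]+.5)/4-.5+255,(z[1]+.5)/4-.5+155)
def show(n,zs,h):
    q=np.array([onz(c,P(z),h) for z in zs]);print(n,q.round(1)[:,:2].tolist(),"mean",q.mean(0).round(1));
    for i in range(len(q)):
        d=q[(i+1)%len(q)]-q[i];print("   ",np.degrees(np.arctan2(d[1],d[0])).round(1),np.linalg.norm(d).round(1))
    return q
show("handle",[(229,312),(337,298),(353,400),(240,415)],106)
show("boss",[(288,361)],106)
show("holder",[(37,230),(340,42),(515,343),(220,510)],50)
show("collar",[(286,284)],56)
```

```text
handle [[483.9, 42.3], [498.9, 32.1], [489.3, 16.9], [473.2, 27.6]] mean [486.3  29.7 106. ]
    -34.1 18.2
    -122.5 18.0
    146.2 19.3
    53.8 18.1
boss [[485.6, 29.3]] mean [485.6  29.3 106. ]
    0.0 0.0
holder [[456.1, 70.2], [525.1, 58.0], [512.0, -10.8], [443.4, 2.2]] mean [484.2  29.9  50. ]
    -10.0 70.1
    -100.8 70.0
    169.3 69.8
    79.5 69.1
collar [[486.5, 30.3]] mean [486.5  30.3  56. ]
    0.0 0.0
```

Run:
```python
from cell import env
from h import *
st=env.state(); print(st["t"],gpos(st),st["tcp_rot"],st["qvel"].round(3)); inc(st,(486.2,29.8,83),55.5)
```

```text
2.1667 [486.39596341  33.58822552 233.64981611] [ 3.14046868e+00 -2.15222427e-04  8.40296089e-01] [-0.045 -0.014  0.026 -0.009  0.    -0.023]
inc d [ -2.9   2.4 150.7] r [ 0.01 -0.   -1.23]
```

play_rows --increments '[{"dx":-1,"dy":1,"dz":15,"rx":0,"ry":0,"rz":-0.4},{"dx":-2,"dy":2,"dz":40,"rx":0,"ry":0,"rz":-0.9},{"dx":-2.9,"dy":2.4,"dz":70,"rx":0,"ry":0,"rz":-1.2},{"dx":-2.9,"dy":2.4,"dz":95,"rx":0,"ry":0,"rz":-1.23},{"dx":-2.9,"dy":2.4,"dz":105,"rx":0,"ry":0,"rz":-1.23},{"dx":-2.9,"dy":2.4,"dz":108,"rx":0,"ry":0,"rz":-1.23},{"dx":-2.9,"dy":2.4,"dz":108,"rx":0,"ry":0,"rz":-1.23}]'

```text
t: 2.75
eef_pos: [486.0, 29.0, 296.6]
tcp_rot: [3.142, 0.001, 0.968]
ft_force: [-0.2, 0.2, 0.7]
opening: 0.597
```

Run:
```python
from cell import env,viewer
from h import *
st=env.state(); print(st["t"],gpos(st),st["tcp_rot"],st["qvel"].round(3),st["opening"]); inc(st,(486.2,29.8,83),55.5)
c=viewer.read_camera("wrist"); cv2.imwrite("pics/wrist2.png",c["image"][:,:,::-1]); np.save("pics/w2.npy",c,allow_pickle=True)
```

```text
2.75 [485.89573121  28.89407412 125.34440263] [3.14156287e+00 6.53159194e-04 9.67954145e-01] [ 0.007 -0.028 -0.022 -0.001  0.02   0.003] 0.5965948398358006
inc d [ 0.8 -0.3 42.3] r [ 0.    0.01 -0.01]
```

View pics/wrist2.png

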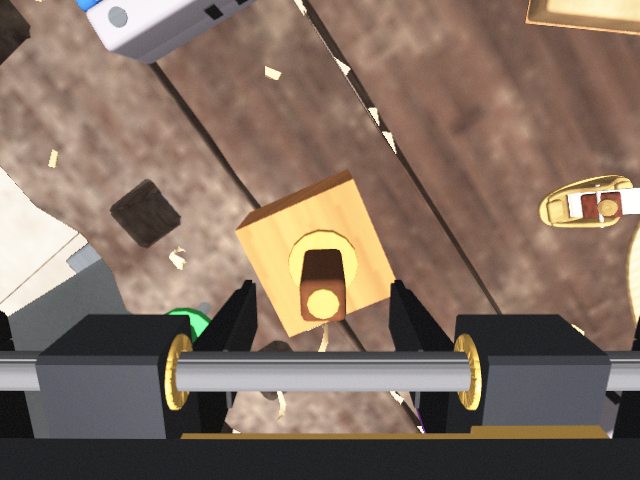

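The handle at (322,300) is square between the fingers, whose midpoint is about column 323. I'll go down and grip.

play_rows --increments '[{"dx":0.5,"dy":0,"dz":14,"rx":0,"ry":0,"rz":0},{"dx":0.8,"dy":0,"dz":30,"rx":0,"ry":0,"rz":0},{"dx":0.8,"dy":0,"dz":39,"rx":0,"ry":0,"rz":0},{"dx":0.8,"dy":0,"dz":42,"rx":0,"ry":0,"rz":0},{"dx":0.8,"dy":0,"dz":42,"rx":0,"ry":0,"rz":0}]'

```text
t: 3.22
eef_pos: [486.7, 29.6, 255.5]
tcp_rot: [3.141, 0.0, 0.968]
ft_force: [-0.7, 0.3, -0.1]
opening: 0.602
```

play_rows --increments '[{"dx":0,"dy":0,"dz":0,"rx":0,"ry":0,"rz":0},{"dx":0,"dy":0,"dz":0,"rx":0,"ry":0,"rz":0},{"dx":0,"dy":0,"dz":0,"rx":0,"ry":0,"rz":0},{"dx":0,"dy":0,"dz":0,"rx":0,"ry":0,"rz":0},{"dx":0,"dy":0,"dz":0,"rx":0,"ry":0,"rz":0},{"dx":0,"dy":0,"dz":0,"rx":0,"ry":0,"rz":0}]' --fingers 0

```text
t: 3.72
eef_pos: [486.7, 29.6, 255.7]
tcp_rot: [3.14, -0.0, 0.968]
ft_force: [-0.8, -0.0, 0.3]
opening: 0.234
```

Run:
```python
from cell import env,viewer
from h import *
st=env.state(); print(st["t"],gpos(st),st["tcp_rot"],st["opening"]*95,st["ft_force"].round(1))
inc(st,(486.2,29.8,180),55.5)
c=viewer.read_camera("wrist"); cv2.imwrite("pics/wrist3.png",c["image"][:,:,::-1])
```

```text
3.7167 [486.8944108   29.53481907  84.37851506] [ 3.14031187e+00 -6.60494154e-05  9.68079094e-01] 22.24617648362141 [-0.8 -0.   0.3]
inc d [ -0.2  -0.4 -95.6] r [ 0.01 -0.   -0.01]
```

View pics/wrist3.png

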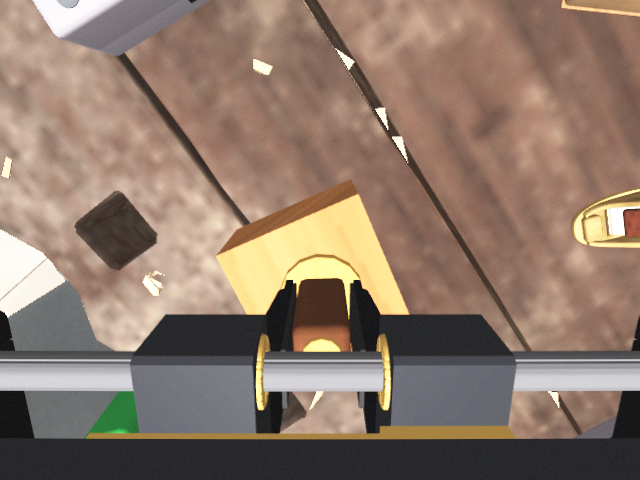

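play_rows --increments '[{"dx":0,"dy":0,"dz":0,"rx":0,"ry":0,"rz":0},{"dx":0,"dy":0,"dz":0,"rx":0,"ry":0,"rz":0},{"dx":0,"dy":0,"dz":-10,"rx":0,"ry":0,"rz":0},{"dx":0,"dy":0,"dz":-30,"rx":0,"ry":0,"rz":0},{"dx":0,"dy":0,"dz":-55,"rx":0,"ry":0,"rz":0},{"dx":0,"dy":0,"dz":-80,"rx":0,"ry":0,"rz":0},{"dx":0,"dy":0,"dz":-93,"rx":0,"ry":0,"rz":0},{"dx":0,"dy":0,"dz":-95,"rx":0,"ry":0,"rz":0}]'

```text
t: 4.43
eef_pos: [486.6, 29.8, 353.5]
tcp_rot: [3.137, -0.002, 0.968]
ft_force: [-0.5, -0.4, -1.0]
opening: 0.209
```

Run:
```python
from cell import env,viewer
from h import *
st=env.state(); print(st["t"],gpos(st),st["tcp_rot"],st["opening"]*95,st["ft_force"].round(1))
inc(st,(592.9,214.3,180),55.5)
for n in("wrist","scene","top"):
    c=viewer.read_camera(n); cv2.imwrite(f"pics/{n}4.png",c["image"][:,:,::-1])
```

```text
4.4333 [487.56183275  29.60057056 182.24860583] [ 3.13661034e+00 -2.24209633e-03  9.68195191e-01] 19.813086598367057 [-0.5 -0.4 -1. ]
inc d [212.3 -17.1   2.6] r [ 0.05 -0.02 -0.  ]
```

View pics/wrist4.png

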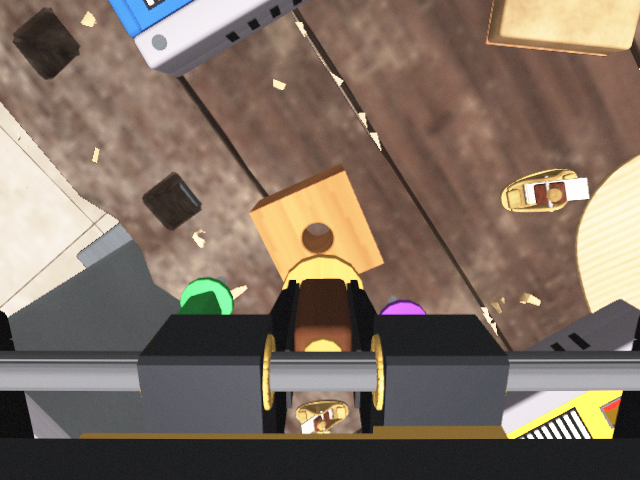

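View pics/scene4.png

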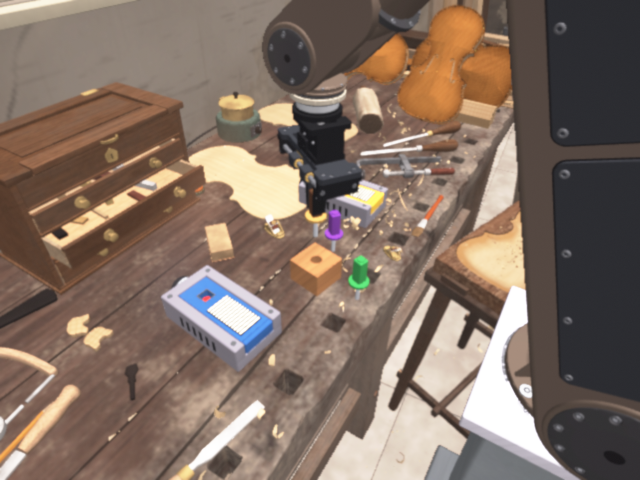

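Run:
```python
from cell import env,viewer
from h import *
c=viewer.read_camera("wrist"); im=c["image"]
g=im[205:265,285:350]
m,l,b=blobs(im,(0,0,0),(180,255,140),(295,215,342,255)); print(b[:3])
print("hole px bbox->", onz(c,b[0][1],50))
cv2.imwrite("pics/hole.png",cv2.resize(g[:,:,::-1],None,fx=8,fy=8,interpolation=cv2.INTER_CUBIC))
```

```text
[(705, [319.5, 237.5], [305, 223, 30, 30], 1)]
hole px bbox-> [484.15091842  30.62683769  50.        ]
```

View pics/hole.png

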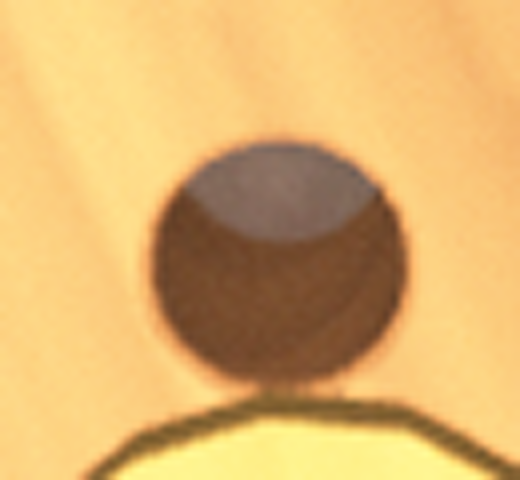

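play_rows --increments '[{"dx":20,"dy":-2,"dz":0,"rx":0,"ry":0,"rz":0},{"dx":50,"dy":-4,"dz":0,"rx":0,"ry":0,"rz":0},{"dx":85,"dy":-7,"dz":0,"rx":0,"ry":0,"rz":0},{"dx":115,"dy":-9,"dz":0,"rx":0,"ry":0,"rz":0},{"dx":135,"dy":-11,"dz":0,"rx":0,"ry":0,"rz":0},{"dx":145,"dy":-12,"dz":0,"rx":0,"ry":0,"rz":0},{"dx":145,"dy":-12,"dz":0,"rx":0,"ry":0,"rz":0}]'

```text
t: 5.22
eef_pos: [559.1, 157.2, 348.4]
tcp_rot: [-3.14, 0.002, 0.97]
ft_force: [-0.4, 0.5, -0.6]
opening: 0.212
```

Run:
```python
from cell import env,viewer
from h import *
st=env.state(); print(st["t"],gpos(st),st["tcp_rot"],st["opening"]*95,st["ft_force"].round(1),st["qvel"].round(3))
c=viewer.read_camera("wrist"); cv2.imwrite(f"pics/wrist5.png",c["image"][:,:,::-1]); np.save("pics/w5.npy",c,allow_pickle=True)
print(proj(c,(592.9,214.3,52)))
```

```text
5.2167 [558.68539028 157.10155529 177.10180267] [-3.14020316e+00  1.87083701e-03  9.69790766e-01] 20.167170414742277 [-0.4  0.5 -0.6] [-0.039 -0.029  0.046 -0.005 -0.01  -0.03 ]
[[317.19972137 134.99971027]]
```

View pics/wrist5.png

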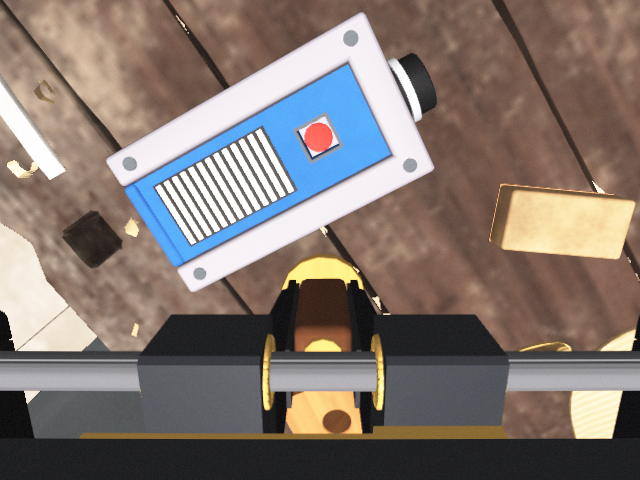

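The hole centre measures (484.2, 30.6). The wrist view now shows the blue well around (318,137), close to the prediction (317,135). I'll measure the corners.

Run:
```python
from h import *
c=np.load("pics/w5.npy",allow_pickle=True).item(); im=c["image"]
m,l,b=blobs(im,(100,120,60),(125,255,255),(120,40,410,290)); 
bb=cv2.inRange(cv2.cvtColor(im,cv2.COLOR_RGB2HSV),(95,110,60),(125,255,255))
cv2.imwrite("pics/w5z.png",cv2.resize(im[100:175,280:360,::-1],None,fx=8,fy=8,interpolation=cv2.INTER_CUBIC))
for s,z in [([(351,39),(410,165),(199,273),(129,163)],55)]:
    q=np.array([onz(c,p,z) for p in s]); print(q.round(1).tolist())
    for i in range(4):
        d=q[(i+1)%4]-q[i]; print(np.degrees(np.arctan2(d[1],d[0])).round(2),np.linalg.norm(d).round(1))
```

```text
[[640.1, 248.1, 55.0], [630.7, 166.5, 55.0], [476.1, 184.9, 55.0], [485.7, 267.0, 55.0]]
-96.52 82.1
173.23 155.7
83.34 82.7
-6.98 155.5
```

View pics/w5z.png

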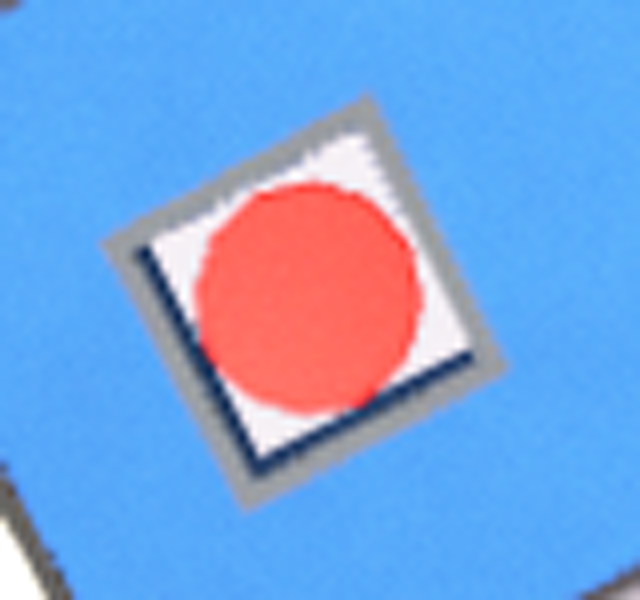

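Run:
```python
from cell import env
from h import *
c=np.load("pics/w5.npy",allow_pickle=True).item(); im=c["image"]
P=lambda z:((z[0]+.5)/8-.5+280,(z[1]+.5)/8-.5+100)
q=np.array([onz(c,P(z),52) for z in [(102,243),(370,93),(508,370),(248,512)]]);print(q.round(1).tolist(),q.mean(0))
for i in range(4):
    d=q[(i+1)%4]-q[i]; print(np.degrees(np.arctan2(d[1],d[0])).round(2),np.linalg.norm(d).round(1))
print("button",onz(c,P((310,298)),40))
st=env.state(); print(gpos(st),st["tcp_rot"])
inc(st,(592.9,214.3,150),55.5)
```

```text
[[581.9, 225.5, 52.0], [605.3, 223.0, 52.0], [602.6, 199.7, 52.0], [579.5, 202.2, 52.0]] [592.30155739 212.61806913  52.        ]
-6.07 23.6
-96.76 23.5
173.99 23.2
84.11 23.5
button [592.49129798 212.72195114  40.        ]
[558.08992395 155.98612553 177.32028651] [-3.14019387e+00  2.22092397e-03  9.69248395e-01]
inc d [67.5 -4.5 27.2] r [-0.01  0.02  0.01]
```

play_rows --increments '[{"dx":15,"dy":-1,"dz":0,"rx":0,"ry":0,"rz":0},{"dx":38,"dy":-2.5,"dz":0,"rx":0,"ry":0,"rz":0},{"dx":57,"dy":-3.5,"dz":3,"rx":0,"ry":0,"rz":0},{"dx":65,"dy":-4,"dz":14,"rx":0,"ry":0,"rz":0},{"dx":66,"dy":-4,"dz":27,"rx":0,"ry":0,"rz":0},{"dx":66,"dy":-4,"dz":35,"rx":0,"ry":0,"rz":0},{"dx":66,"dy":-4,"dz":37,"rx":0,"ry":0,"rz":0},{"dx":66,"dy":-4,"dz":37,"rx":0,"ry":0,"rz":0}]'

```text
t: 5.93
eef_pos: [592.2, 211.8, 310.5]
tcp_rot: [-3.139, 0.004, 0.968]
ft_force: [0.4, -0.6, -0.8]
opening: 0.208
```

Run:
```python
from cell import env,viewer
from h import *
st=env.state(); print(st["t"],gpos(st),st["tcp_rot"],st["opening"]*95,st["ft_force"].round(1),st["qvel"].round(3))
inc(st,(592.5,213,116.4),55.5)
for n in ("wrist","scene","top"):
    c=viewer.read_camera(n);cv2.imwrite(f"pics/{n}6.png",c["image"][:,:,::-1]); np.save(f"pics/{n}6.npy",c,allow_pickle=True)
im=c=np.load("pics/scene6.npy",allow_pickle=True).item()["image"]
cv2.imwrite("pics/scene6z.png",cv2.resize(im[200:350,140:340,::-1],None,fx=4,fy=4,interpolation=cv2.INTER_CUBIC))
```

```text
5.9333 [591.3995995  211.53937002 139.23801102] [-3.1388401   0.00387191  0.96840133] 19.713782970536723 [ 0.4 -0.6 -0.8] [ 0.004 -0.018 -0.021  0.001  0.015  0.001]
inc d [ 1.3 -0.3 22.8] r [-0.03  0.04 -0.  ]
```

View pics/scene6z.png

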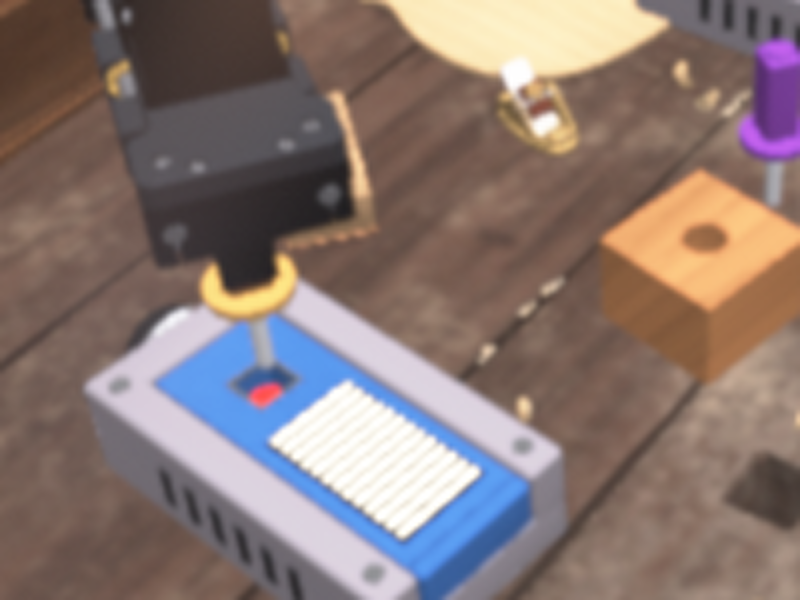

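View pics/wrist6.png

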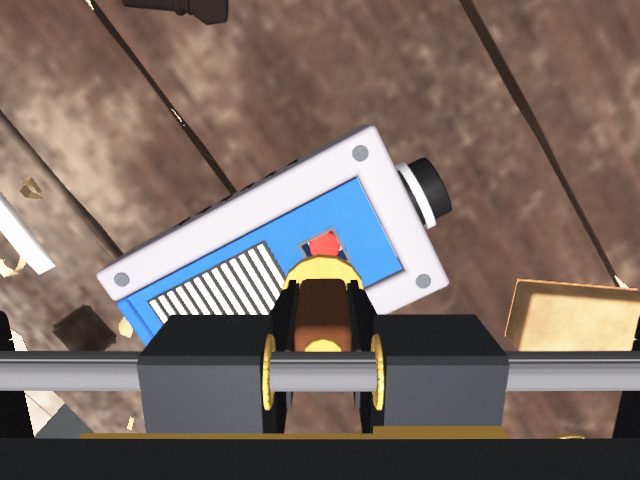

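The scene view shows the pin tip just above the well, at zoom (264,368) = px (206,292). I'll check that against the expected tip position.

Run:
```python
from h import *
c=np.load("pics/scene6.npy",allow_pickle=True).item()
f=lambda p:((proj(c,p)-[140,200]+.5)*4-.5).round(0).tolist()
print("tip",f((592,212,63)),f((592,212,61)), "collar ctr",f((592,212,105)), "well",f((592.5,213,52)))
```

```text
tip [[265.0, 365.0]] [[266.0, 368.0]] collar ctr [[250.0, 293.0]] well [[267.0, 384.0]]
```

play_rows --increments '[{"dx":1.3,"dy":0,"dz":5,"rx":0,"ry":0,"rz":0},{"dx":1.3,"dy":0,"dz":12,"rx":0,"ry":0,"rz":0},{"dx":1.3,"dy":0,"dz":18,"rx":0,"ry":0,"rz":0},{"dx":1.3,"dy":0,"dz":21,"rx":0,"ry":0,"rz":0},{"dx":1.3,"dy":0,"dz":24,"rx":0,"ry":0,"rz":0},{"dx":1.3,"dy":0,"dz":26,"rx":0,"ry":0,"rz":0},{"dx":1.3,"dy":0,"dz":26,"rx":0,"ry":0,"rz":0}]'

```text
t: 6.67
eef_pos: [593.1, 213.4, 285.7]
tcp_rot: [-3.14, 0.002, 0.969]
ft_force: [-0.8, 0.1, 1.1]
opening: 0.207
```

Run:
```python
from cell import env,viewer
from h import *
st=env.state(); print(st["t"],gpos(st),st["tcp_rot"],st["opening"]*95,st["ft_force"].round(1),st["moment"].round(2))
inc(st,(592.5,213,109.8),55.5)
```

```text
6.6667 [592.73640858 213.18195448 114.41196712] [-3.14028082e+00  2.20241483e-03  9.68810324e-01] 19.66481095632345 [-0.8  0.1  1.1] [-0.05  0.34  0.02]
inc d [-0.7 -0.3  4.6] r [-0.01  0.02  0.  ]
```

play_rows --increments '[{"dx":-0.5,"dy":0,"dz":1.5,"rx":0,"ry":0,"rz":0},{"dx":-0.5,"dy":0,"dz":3,"rx":0,"ry":0,"rz":0},{"dx":-0.5,"dy":0,"dz":4,"rx":0,"ry":0,"rz":0},{"dx":-0.5,"dy":0,"dz":4,"rx":0,"ry":0,"rz":0}]'

```text
t: 7.0
eef_pos: [592.9, 213.1, 281.8]
tcp_rot: [-3.141, 0.002, 0.969]
ft_force: [-0.8, 2.1, 2.5]
opening: 0.208
```

Run:
```python
from cell import env,viewer
from h import *
st=env.state(); print(st["t"],gpos(st),st["tcp_rot"],st["opening"]*95,st["ft_force"].round(1),st["moment"].round(2))
c=viewer.read_camera("scene"); im=c["image"]
cv2.imwrite("pics/scene7z.png",cv2.resize(im[200:350,140:340,::-1],None,fx=4,fy=4,interpolation=cv2.INTER_CUBIC))
st=env.state();print(gpos(st),st["ft_force"].round(1))
```

```text
7.0 [592.62721975 212.94999681 110.51732287] [-3.14058638e+00  1.53246122e-03  9.68738849e-01] 19.780784835845715 [-0.8  2.1  2.5] [ 0.42 -0.01 -0.01]
[592.62111967 212.96537125 110.59717016] [-0.4  2.3  3.2]
```

View pics/scene7z.png

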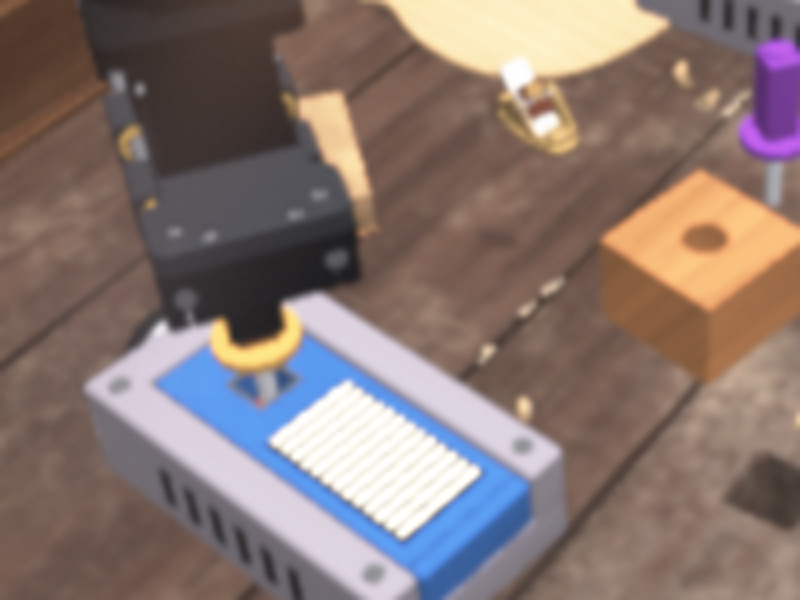

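play_rows --increments '[{"dx":0,"dy":0,"dz":0.7,"rx":0,"ry":0,"rz":0},{"dx":0,"dy":0,"dz":1.4,"rx":0,"ry":0,"rz":0},{"dx":0,"dy":0,"dz":2,"rx":0,"ry":0,"rz":0},{"dx":0,"dy":0,"dz":2,"rx":0,"ry":0,"rz":0}]'

```text
t: 7.38
eef_pos: [592.9, 213.1, 281.2]
tcp_rot: [-3.141, 0.001, 0.969]
ft_force: [-3.2, -0.6, 13.5]
opening: 0.207
```

Run:
```python
from cell import env,viewer
from h import *
st=env.state(); print(st["t"],gpos(st),st["tcp_rot"],st["opening"]*95,st["ft_force"].round(1),st["moment"].round(2))
c=viewer.read_camera("wrist"); st=env.state();print(gpos(st),st["ft_force"].round(1))
R0=Rn.from_euler('xyz',st["tcp_rot"])
for L in (10,20,64): print(L,R0.inv().apply(L*np.array([-np.cos(np.radians(6.7)),np.sin(np.radians(6.7)),0])).round(1))
```

```text
7.3833 [592.7310544  212.98800748 109.86383114] [-3.14116877e+00  9.41599872e-04  9.68780172e-01] 19.640564511330087 [-3.2 -0.6 13.5] [ 0.08  0.88 -0.02]
[592.75279149 213.01061839 109.87107534] [-3.5  0.7 13.9]
10 [-4.7 -8.8  0. ]
20 [ -9.3 -17.7   0. ]
64 [-29.8 -56.6   0. ]
```

The button is bottomed, at 13.5 N with the tip travel stopped. Now I'll push along the slide, keeping a slight downward bias.

play_rows --increments '[{"dx":-0.9,"dy":-1.8,"dz":1,"rx":0,"ry":0,"rz":0},{"dx":-2.3,"dy":-4.4,"dz":1,"rx":0,"ry":0,"rz":0},{"dx":-4.2,"dy":-7.9,"dz":1,"rx":0,"ry":0,"rz":0},{"dx":-6.6,"dy":-12.3,"dz":1,"rx":0,"ry":0,"rz":0},{"dx":-8.9,"dy":-16.7,"dz":1,"rx":0,"ry":0,"rz":0},{"dx":-11.3,"dy":-21.1,"dz":1,"rx":0,"ry":0,"rz":0},{"dx":-13.2,"dy":-24.6,"dz":1,"rx":0,"ry":0,"rz":0},{"dx":-14.1,"dy":-26.4,"dz":1,"rx":0,"ry":0,"rz":0}]'

```text
t: 8.1
eef_pos: [563.3, 216.4, 281.3]
tcp_rot: [3.14, -0.001, 0.969]
ft_force: [1.1, -0.7, 8.3]
opening: 0.205
```

Run:
```python
from cell import env,viewer
from h import *
st=env.state(); print(st["t"],gpos(st),st["tcp_rot"],st["opening"]*95,st["ft_force"].round(1),st["moment"].round(2))
c=viewer.read_camera("scene"); im=c["image"]
cv2.imwrite("pics/scene8z.png",cv2.resize(im[200:350,140:340,::-1],None,fx=4,fy=4,interpolation=cv2.INTER_CUBIC))
st=env.state();print(gpos(st),st["ft_force"].round(1))
R0=Rn.from_euler('xyz',st["tcp_rot"])
u=np.array([-np.cos(np.radians(6.7)),np.sin(np.radians(6.7)),0]); v=gpos(st)-[592.6,213,109.9]
print("along",v@u, "lateral",v-(v@u)*u)
t=np.array([592.6,213,109.9])+60*u; print(R0.inv().apply(t-gpos(st)).round(1))
```

```text
8.1 [563.76001661 216.36205933 110.04870823] [ 3.13952243e+00 -1.23273508e-03  9.69078350e-01] 19.47978904333139 [ 1.1 -0.7  8.3] [-0.18 -0.55  0.02]
[563.54328409 216.39276667 110.02425739] [ 0.7  0.4 10.2]
along 29.254113997272064 lateral [-0.0023885  -0.02033237  0.12425739]
[-14.3 -27.2   0.1]
```

View pics/scene8z.png

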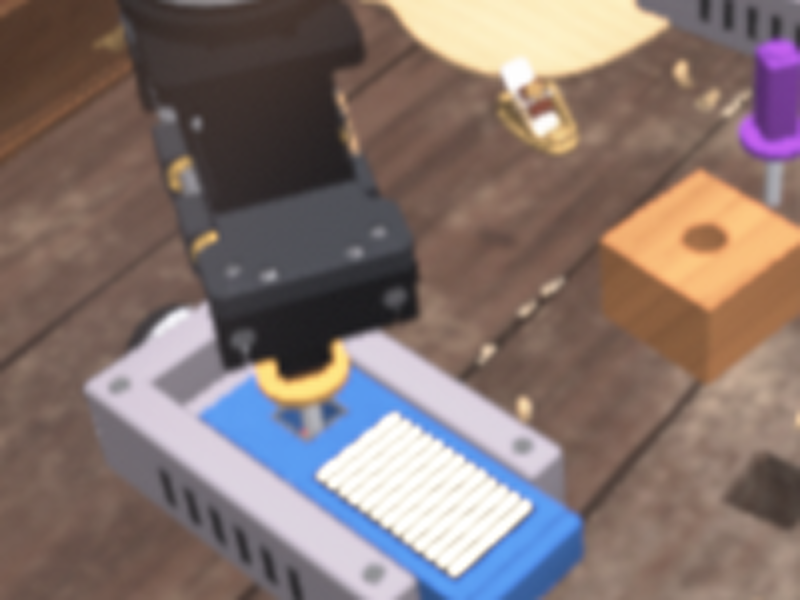

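The slide is coming out, with its front end now past the box at zoom (515,570). I'll continue the same push, still pressing.

play_rows --increments '[{"dx":-0.9,"dy":-1.8,"dz":1.2,"rx":0,"ry":0,"rz":0},{"dx":-2.3,"dy":-4.4,"dz":1.2,"rx":0,"ry":0,"rz":0},{"dx":-4.3,"dy":-8,"dz":1.2,"rx":0,"ry":0,"rz":0},{"dx":-6.6,"dy":-12.5,"dz":1.2,"rx":0,"ry":0,"rz":0},{"dx":-9,"dy":-17,"dz":1.2,"rx":0,"ry":0,"rz":0},{"dx":-11.5,"dy":-21.8,"dz":1.2,"rx":0,"ry":0,"rz":0},{"dx":-13.6,"dy":-25.8,"dz":1.2,"rx":0,"ry":0,"rz":0},{"dx":-14.8,"dy":-28.2,"dz":1.2,"rx":0,"ry":0,"rz":0}]'

```text
t: 8.82
eef_pos: [531.8, 220.0, 281.3]
tcp_rot: [3.137, -0.003, 0.969]
ft_force: [1.1, -2.0, 10.7]
opening: 0.208
```

Run:
```python
from cell import env,viewer
from h import *
st=env.state(); print(st["t"],gpos(st),st["tcp_rot"],st["opening"]*95,st["ft_force"].round(1),st["moment"].round(2))
c=viewer.read_camera("scene"); im=c["image"]
cv2.imwrite("pics/scene9z.png",cv2.resize(im[200:350,140:340,::-1],None,fx=4,fy=4,interpolation=cv2.INTER_CUBIC))
c=viewer.read_camera("top"); im=c["image"];np.save("pics/top9.npy",c,allow_pickle=True)
cv2.imwrite("pics/top9z.png",cv2.resize(im[160:280,190:345,::-1],None,fx=5,fy=5,interpolation=cv2.INTER_CUBIC))
st=env.state();print(gpos(st),st["ft_force"].round(1))
u=np.array([-np.cos(np.radians(6.7)),np.sin(np.radians(6.7)),0]); v=gpos(st)-[592.6,213,109.9]
print("along",v@u, "lateral",v-(v@u)*u)
```

```text
8.8167 [532.75764571 220.05341424 109.97567198] [ 3.13708057e+00 -3.13250199e-03  9.69441748e-01] 19.806787557704496 [ 1.1 -2.  10.7] [-0.5  -0.46 -0.01]
[532.50650464 220.07087005 109.97402061] [ 0.3 -1.1 11.7]
along 60.508059445031755 lateral [0.00133334 0.01135016 0.07402061]
```

View pics/scene9z.png

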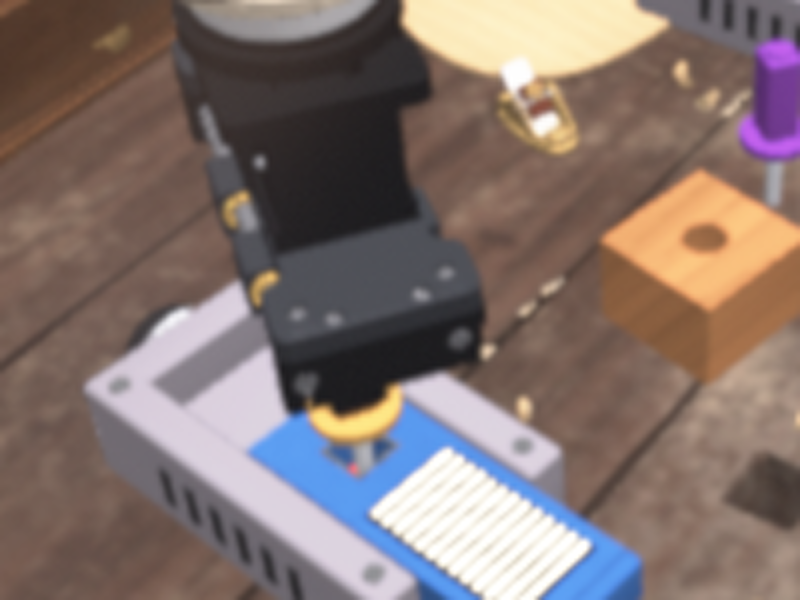

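View pics/top9z.png

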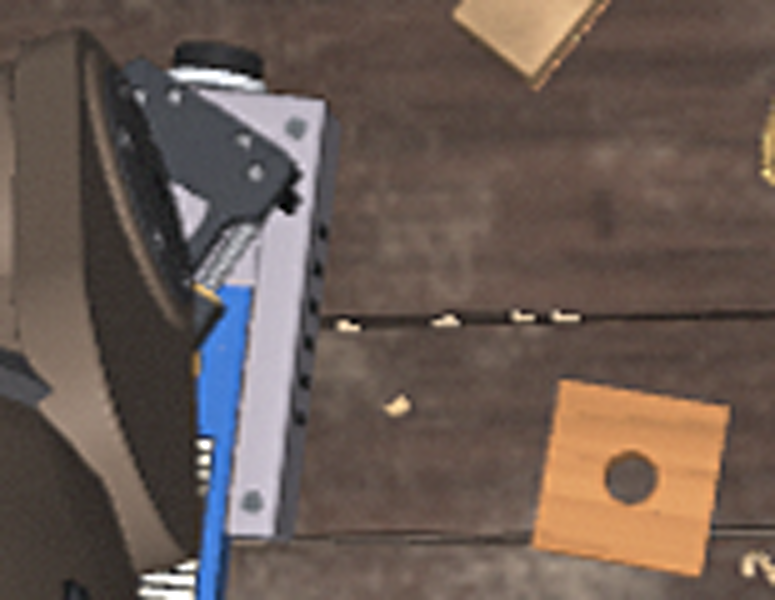

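The slide's rear edge has moved from zoom row 142 to about 285, roughly 57 mm. Now I'll lift straight up out of the well.

play_rows --increments '[{"dx":0.5,"dy":0.9,"dz":-1,"rx":0,"ry":0,"rz":0},{"dx":0.5,"dy":0.9,"dz":-5,"rx":0,"ry":0,"rz":0},{"dx":0.5,"dy":0.9,"dz":-12,"rx":0,"ry":0,"rz":0},{"dx":0.5,"dy":0.9,"dz":-25,"rx":0,"ry":0,"rz":0},{"dx":0.5,"dy":0.9,"dz":-42,"rx":0,"ry":0,"rz":0},{"dx":0.5,"dy":0.9,"dz":-60,"rx":0,"ry":0,"rz":0},{"dx":0.5,"dy":0.9,"dz":-68,"rx":0,"ry":0,"rz":0},{"dx":0.5,"dy":0.9,"dz":-70,"rx":0,"ry":0,"rz":0}]'

```text
t: 9.58
eef_pos: [532.4, 219.9, 352.7]
tcp_rot: [3.136, -0.004, 0.969]
ft_force: [-0.3, 0.1, -1.5]
opening: 0.209
```

Run:
```python
from cell import env,viewer
from h import *
st=env.state(); print(st["t"],gpos(st),st["tcp_rot"],st["opening"]*95,st["ft_force"].round(1),st["moment"].round(2))
for n in("scene","wrist"):
    c=viewer.read_camera(n); cv2.imwrite(f"pics/{n}10.png",c["image"][:,:,::-1])
inc(st,(484.2,30.6,180),55.5)
```

```text
9.5833 [533.63424388 220.02343088 181.448442  ] [ 3.13612271 -0.00429677  0.96949562] 19.897015711030157 [-0.3  0.1 -1.5] [-0.07 -0.05  0.04]
inc d [-183.4   67.3    1. ] r [ 0.05 -0.04  0.01]
```

View pics/scene10.png

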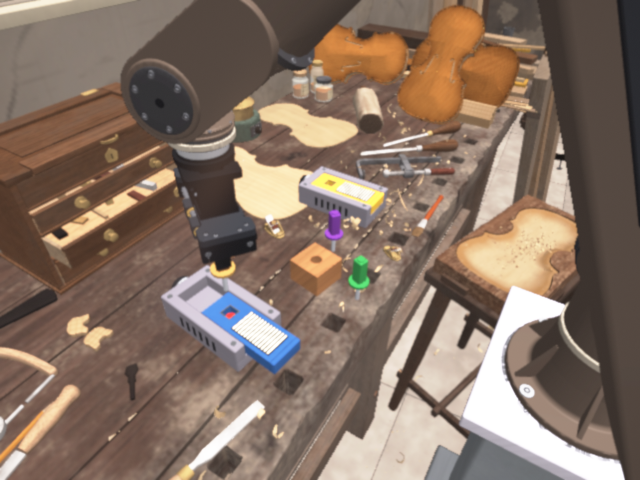

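View pics/wrist10.png

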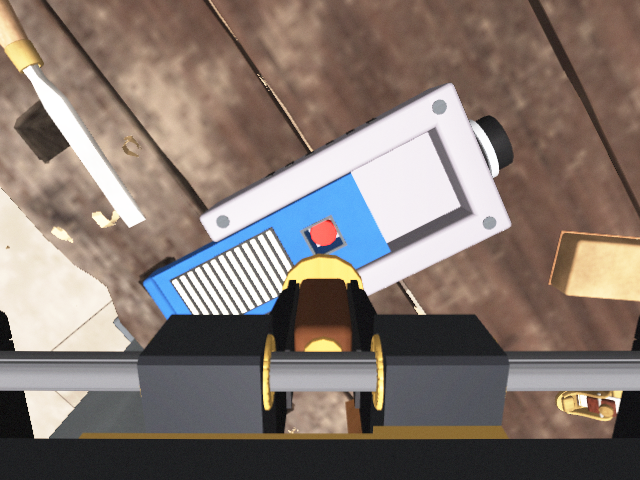

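The slide stays out and the button, at wrist (324,233), has come up. Returning the pin to the holder.

play_rows --increments '[{"dx":-18,"dy":7,"dz":0,"rx":0.05,"ry":-0.04,"rz":0},{"dx":-46,"dy":17,"dz":0,"rx":0.05,"ry":-0.04,"rz":0},{"dx":-80,"dy":29,"dz":0,"rx":0.05,"ry":-0.04,"rz":0},{"dx":-114,"dy":42,"dz":0,"rx":0.05,"ry":-0.04,"rz":0},{"dx":-146,"dy":53,"dz":0,"rx":0.05,"ry":-0.04,"rz":0},{"dx":-170,"dy":62,"dz":0,"rx":0.05,"ry":-0.04,"rz":0},{"dx":-181,"dy":66.5,"dz":0,"rx":0.05,"ry":-0.04,"rz":0},{"dx":-183.4,"dy":67.3,"dz":0,"rx":0.05,"ry":-0.04,"rz":0}]'

```text
t: 10.35
eef_pos: [483.7, 29.1, 350.3]
tcp_rot: [-3.139, 0.002, 0.967]
ft_force: [0.4, 0.4, -0.7]
opening: 0.211
```

Run:
```python
from cell import env,viewer
from h import *
st=env.state(); print(st["t"],gpos(st),st["tcp_rot"],st["opening"]*95,st["qvel"].round(3))
c=viewer.read_camera("wrist"); cv2.imwrite(f"pics/wrist11.png",c["image"][:,:,::-1])
m,l,b=blobs(c["image"],(0,0,0),(180,255,140),(295,215,342,255)); print(b[:3]); print(onz(c,b[0][1],50))
st=env.state(); inc(st,(484.2,30.6,140),55.5)
```

```text
10.35 [483.14891571  28.99107864 178.98817797] [-3.13928712e+00  2.33057727e-03  9.67196993e-01] 20.00414784780939 [-0.011 -0.006 -0.001  0.008 -0.004 -0.019]
[(718, [323.6, 233.6], [309, 219, 30, 30], 1)]
[484.21050453  30.67051834  50.        ]
inc d [ 0.8 -0.2 39.1] r [-0.02  0.02 -0.01]
```

View pics/wrist11.png

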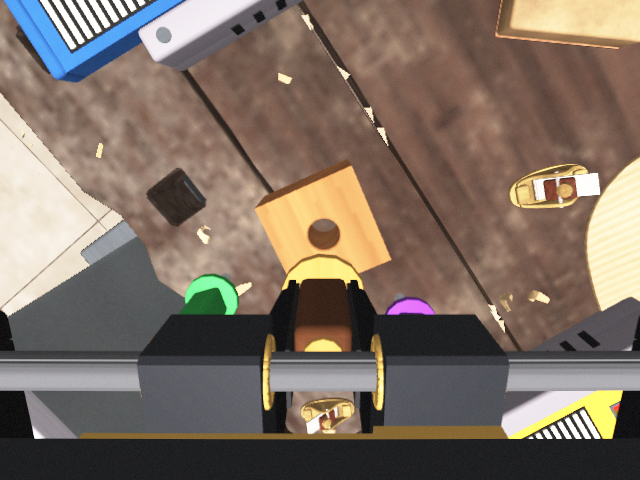

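play_rows --increments '[{"dx":0.5,"dy":-0.2,"dz":10,"rx":0,"ry":0.02,"rz":0},{"dx":0.8,"dy":-0.2,"dz":22,"rx":0,"ry":0.02,"rz":0},{"dx":0.8,"dy":-0.2,"dz":32,"rx":0,"ry":0.02,"rz":0},{"dx":0.8,"dy":-0.2,"dz":38,"rx":0,"ry":0.02,"rz":0},{"dx":0.8,"dy":-0.2,"dz":39,"rx":0,"ry":0.02,"rz":0},{"dx":0.8,"dy":-0.2,"dz":39,"rx":0,"ry":0.02,"rz":0}]'

```text
t: 10.9
eef_pos: [484.4, 31.3, 311.1]
tcp_rot: [-3.139, 0.0, 0.969]
ft_force: [-0.2, 0.5, -1.0]
opening: 0.209
```

Run:
```python
from cell import env,viewer
from h import *
st=env.state(); print(st["t"],gpos(st),st["tcp_rot"],st["opening"]*95,st["qvel"].round(3))
c=viewer.read_camera("scene"); im=c["image"]
cv2.imwrite("pics/scene12z.png",cv2.resize(im[180:330,240:440,::-1],None,fx=4,fy=4,interpolation=cv2.INTER_CUBIC))
f=lambda p:((proj(c,p)-[240,180]+.5)*4-.5).round(0).tolist()
g=gpos(st);print("tip",f((g[0],g[1],g[2]-76.4)),"hole",f((484.2,30.6,50)),"collar under",f((g[0],g[1],g[2]-34.4)))
inc(st,(484.2,30.6,85.5),55.5)
```

```text
10.9 [483.95702368  31.50820516 139.76733291] [-3.13878052e+00  3.36439903e-04  9.68576973e-01] 19.89091354458069 [-0.007 -0.017 -0.007 -0.002  0.006 -0.004]
tip [[305.0, 298.0]] hole [[306.0, 318.0]] collar under [[306.0, 229.0]]
inc d [-0.7  0.4 54.3] r [-0.03  0.   -0.  ]
```

View pics/scene12z.png

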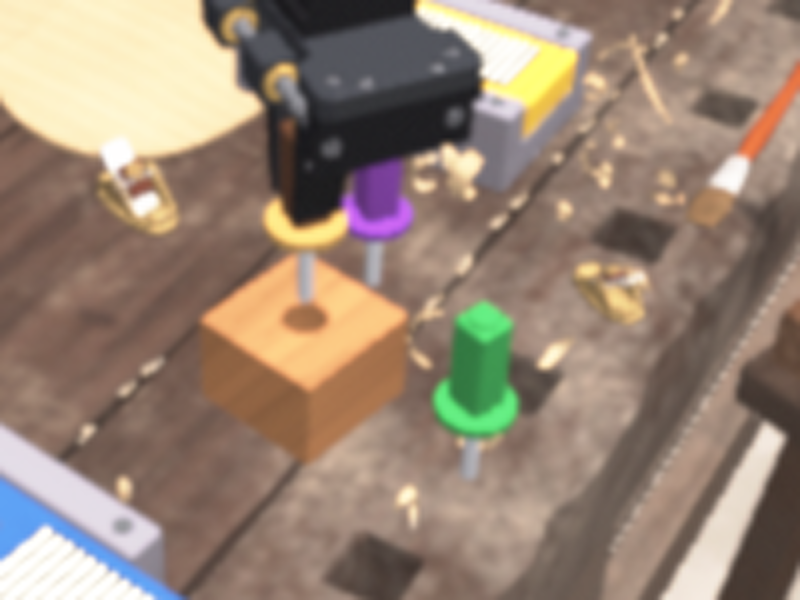

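The pin tip at zoom (305,298) is centred over the hole at (306,318), and the predictions agree. I'll lower it.

play_rows --increments '[{"dx":-0.4,"dy":0.2,"dz":8,"rx":-0.02,"ry":0,"rz":0},{"dx":-0.7,"dy":0.4,"dz":20,"rx":-0.03,"ry":0,"rz":0},{"dx":-0.7,"dy":0.4,"dz":33,"rx":-0.03,"ry":0,"rz":0},{"dx":-0.7,"dy":0.4,"dz":44,"rx":-0.03,"ry":0,"rz":0},{"dx":-0.7,"dy":0.4,"dz":50,"rx":-0.03,"ry":0,"rz":0},{"dx":-0.7,"dy":0.4,"dz":53,"rx":-0.03,"ry":0,"rz":0},{"dx":-0.7,"dy":0.4,"dz":53.5,"rx":-0.03,"ry":0,"rz":0}]'

```text
t: 11.53
eef_pos: [484.3, 30.4, 257.7]
tcp_rot: [3.141, 0.0, 0.968]
ft_force: [0.3, -0.2, -0.6]
opening: 0.208
```

Run:
```python
from cell import env,viewer
from h import *
st=env.state(); print(st["t"],gpos(st),st["tcp_rot"],st["opening"]*95,st["ft_force"].round(1))
c=viewer.read_camera("scene"); im=c["image"]
cv2.imwrite("pics/scene13z.png",cv2.resize(im[180:330,240:440,::-1],None,fx=4,fy=4,interpolation=cv2.INTER_CUBIC))
inc(st,(484.2,30.6,84.4),55.5)
```

```text
11.5333 [484.36464537  30.32737492  86.35890699] [3.14094866e+00 1.63090380e-04 9.68366485e-01] 19.75655525038604 [ 0.3 -0.2 -0.6]
inc d [ 0.1 -0.2  2. ] r [ 0.01  0.   -0.  ]
```

View pics/scene13z.png

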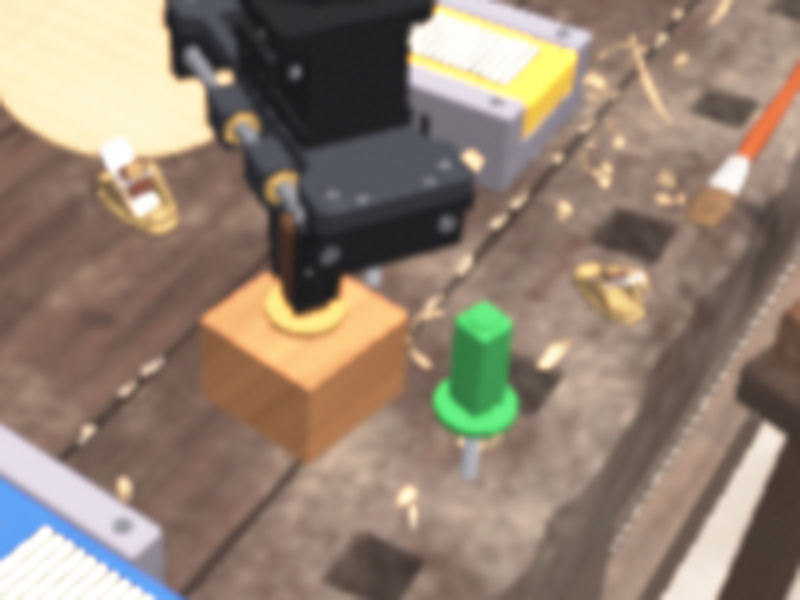

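play_rows --increments '[{"dx":0,"dy":0,"dz":1,"rx":0,"ry":0,"rz":0},{"dx":0,"dy":0,"dz":2,"rx":0,"ry":0,"rz":0},{"dx":0,"dy":0,"dz":2.4,"rx":0,"ry":0,"rz":0},{"dx":0,"dy":0,"dz":2.4,"rx":0,"ry":0,"rz":0}]'

```text
t: 11.92
eef_pos: [484.3, 30.4, 255.8]
tcp_rot: [3.14, -0.0, 0.968]
ft_force: [0.4, -0.2, -1.4]
opening: 0.21
```

Run:
```python
from cell import env,viewer
from h import *
st=env.state(); print(st["t"],gpos(st),st["tcp_rot"],st["opening"]*95,st["ft_force"].round(1))
```

```text
11.9167 [484.57115256  30.2882369   84.47840634] [ 3.14020149e+00 -2.74493007e-04  9.68258955e-01] 19.96891477154132 [ 0.4 -0.2 -1.4]
```

play_rows --increments '[{"dx":0,"dy":0,"dz":0.7,"rx":0,"ry":0,"rz":0},{"dx":0,"dy":0,"dz":1.4,"rx":0,"ry":0,"rz":0},{"dx":0,"dy":0,"dz":1.7,"rx":0,"ry":0,"rz":0},{"dx":0,"dy":0,"dz":1.7,"rx":0,"ry":0,"rz":0}]'

```text
t: 12.25
eef_pos: [484.2, 30.4, 255.6]
tcp_rot: [3.139, -0.001, 0.969]
ft_force: [-5.7, 0.6, 23.3]
opening: 0.208
```

Run:
```python
from cell import env,viewer
from h import *
st=env.state(); print(st["t"],gpos(st),st["tcp_rot"],st["opening"]*95,st["ft_force"].round(1))
```

```text
12.25 [484.65142008  30.32290914  84.28659484] [ 3.13913410e+00 -8.69567733e-04  9.68507089e-01] 19.796671705799955 [-5.7  0.6 23.3]
```

The pin is seated: contact at 23 N, at the same height it was gripped. I'll open and rise straight up.

play_rows --increments '[{"dx":0,"dy":0,"dz":0,"rx":0,"ry":0,"rz":0},{"dx":0,"dy":0,"dz":0,"rx":0,"ry":0,"rz":0},{"dx":0,"dy":0,"dz":0,"rx":0,"ry":0,"rz":0},{"dx":0,"dy":0,"dz":0,"rx":0,"ry":0,"rz":0},{"dx":0,"dy":0,"dz":0,"rx":0,"ry":0,"rz":0},{"dx":0,"dy":0,"dz":0,"rx":0,"ry":0,"rz":0}]' --fingers 0.55

```text
t: 12.75
eef_pos: [484.2, 30.4, 255.4]
tcp_rot: [3.139, -0.001, 0.968]
ft_force: [0.5, -1.1, -0.0]
opening: 0.534
```

play_rows --increments '[{"dx":0,"dy":0,"dz":-6,"rx":0,"ry":0,"rz":0},{"dx":0,"dy":0,"dz":-18,"rx":0,"ry":0,"rz":0},{"dx":0,"dy":0,"dz":-40,"rx":0,"ry":0,"rz":0},{"dx":0,"dy":0,"dz":-70,"rx":0,"ry":0,"rz":0},{"dx":0,"dy":0,"dz":-100,"rx":0,"ry":0,"rz":0},{"dx":0,"dy":0,"dz":-125,"rx":0,"ry":0,"rz":0},{"dx":0,"dy":0,"dz":-138,"rx":0,"ry":0,"rz":0},{"dx":0,"dy":0,"dz":-140,"rx":0,"ry":0,"rz":0}]'

```text
t: 13.42
eef_pos: [483.9, 30.6, 398.2]
tcp_rot: [3.136, -0.003, 0.969]
ft_force: [-0.2, 0.2, -0.8]
opening: 0.55
```

Run:
```python
from cell import env,viewer
from h import *
st=env.state(); print(st["t"],gpos(st),st["tcp_rot"],st["opening"]*95,st["ft_force"].round(1))
for n in ("wrist","scene","top"):
    c=viewer.read_camera(n);cv2.imwrite(f"pics/{n}14.png",c["image"][:,:,::-1]); np.save(f"pics/{n}14.npy",c,allow_pickle=True)
```

```text
13.4167 [485.02418829  30.4049437  226.90013921] [ 3.13553584e+00 -3.00812685e-03  9.68554563e-01] 52.294339874339705 [-0.2  0.2 -0.8]
```

View pics/wrist14.png

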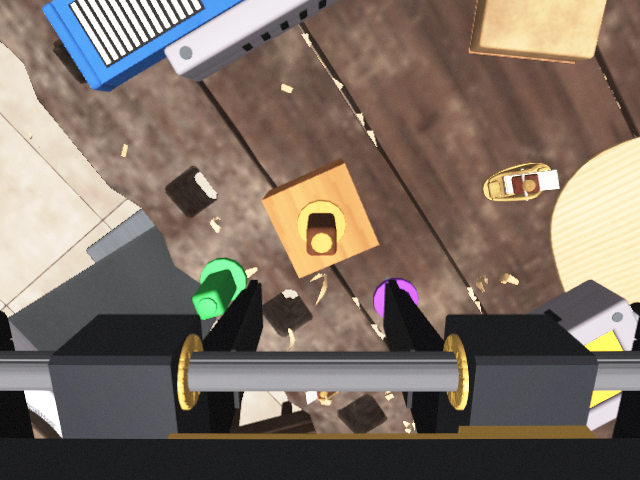

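View pics/scene14.png

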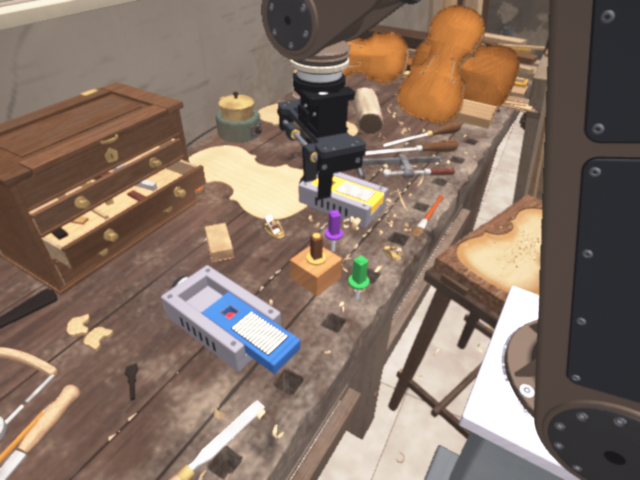

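View pics/top14.png

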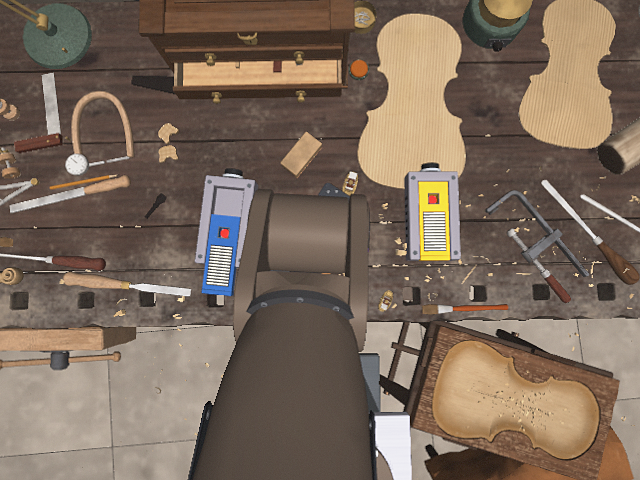

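The pin stands in the holder (wrist 321,240), the blue slide is well out, and yellow (432,198 in top) is shut. I'll measure the slide travel and the button before handing in.

Run:
```python
from cell import env,viewer
from h import *
c=np.load("pics/top14.npy",allow_pickle=True).item()
m,l,b=blobs(c["image"],(0,150,80),(6,255,255),(195,160,260,300)); print(b[:2])
a=onz(c,(228.0,205.2),40); e=onz(c,b[0][1],40); print(a,e,"travel",np.linalg.norm((e-a)[:2]))
m,l,y=blobs(c["image"],(22,150,120),(32,255,255),(400,160,470,270)); print("yellow now",y[:1])
print("yellow red",blobs(c["image"],(0,150,80),(6,255,255),(400,160,470,270))[2][:1])
im0=cv2.cvtColor(cv2.imread("pics/top0.png"),cv2.COLOR_BGR2RGB); print("yellow before",blobs(im0,(22,150,120),(32,255,255),(400,160,470,270))[2][:1])
print("yellow red0",blobs(im0,(0,150,80),(6,255,255),(400,160,470,270))[2][:1])
w=np.load("pics/wrist14.npy",allow_pickle=True).item(); print("boss",onz(w,(321,242),106),"collar",onz(w,(321.5,222),56))
print(env.job_done())
```

```text
[(55, [224.4, 233.0], [221, 229, 8, 9], 1)]
[592.75912852 214.0664202   40.        ] [534.17283074 221.40311929  40.        ] travel 59.04389419207723
yellow now [(1216, [433.7, 215.5], [419, 182, 31, 78], 1)]
yellow red [(45, [432.6, 199.1], [429, 196, 8, 7], 1)]
yellow before [(1213, [433.7, 215.5], [419, 182, 31, 78], 1)]
yellow red0 [(45, [432.6, 199.1], [429, 196, 8, 7], 1)]
boss [483.85907999  30.09463927 106.        ] collar [485.38158243  31.45380712  56.        ]
the job is handed in; nothing more can be done
None
```

The job is done and handed in at about 13.6 s, well under the 42 s limit. I took the pin from its holder, pressed the red button to its bottom and held it there while pushing the blue slide out. Then I stood the pin back upright in its holder, let go and moved clear.

- **Slide:** the top camera showed the red button about 59 mm from its starting place, against the 40 mm asked. It stayed there after the pin was lifted out.
- **Button:** it was held at 8–14 N throughout the push, well above the 4 N spring. It came back up when the pin was withdrawn.
- **Pin:** its collar seated on the holder at the same height as at pick-up. The collar and handle are within about 2 mm of the hole centre.
- **Forces:** the highest wrist force I read was about 24 N, when the pin seated.
- **Yellow slide and look-alikes:** the yellow slide's outline did not move between the first and last top views. The green and purple look-alikes were not touched.

Two things to note:
- **Estimates of the well's position:** the top and wrist cameras put it about 1.5 mm apart, within the calibration's stated accuracy. I aimed closer to the wrist view.
- **First move call:** it was refused as invalid, probably because of omitted zero fields. Nothing moved on that call.

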